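# Fit the cake scraper post into its spring-plunger holder

## Task

Take the blue-gripped smooth scraper out of its rack and slide its post down into the holder beside the cake turntable, with the blade pointing squarely at the cake, until its collar sits fully home on the holder and the spring plunger has snapped into the post's groove; then let go. Ease it in gently by feel, never forcing the holder, and leave the cake, the orange-gripped comb and the other things alone.

Things in the scene. Friction and masses are not known exactly. Their poses are not given: they have to be found in the camera images.
- scraper: The tool to fit: 320 g (15 % either way) steel post with a BLUE grip, upright in one of the rack's two places. Origin: centre of its bottom tip; z up the post, x along the side arm to the blade. From the tip up (mm): taper from 10 diameter at 0 to 16 at 9; 16 mm round rod to 55, with a square ring groove (9 diameter, 7.5 wide) centred at 33; collar 30 diameter from 55 to 63; rod; grip.
- scraper_collar (a point): Centre of the underside of the scraper's collar, 55 mm above its tip; axes as scraper. In the rack this rests on the rack's top, 70 mm above the table.
- scraper_grip (a point): Centre of the scraper's blue grip block, 104.5 mm above the post's tip: 43 tall, 30 long in x and 22 wide in y, to be pinched on its two y faces. Axes as scraper.
- scraper_edge (a point): Middle of the outer edge of the thin smooth upright blade, 66 mm out from the post's axis and 88 mm above the tip. The blade spans x = 45 to 66 mm, heights 58 to 118, on a flat arm at height 71. Axes as scraper.
- station: Fixed white base plate (x -45 to 245, y -50 to 50 mm, 12 thick) with the post holder and the aluminium turntable (85 radius, top at height 58, centre at x = 150). Origin: nominal holder axis at table height; x points from the holder to the turntable's centre. The holder: a 44 mm square aluminium block, rim at height 72 to 87, 17.6 mm hole, 2 mm chamfer, open below.
- mouth (a point): NOMINAL centre of the holder's mouth at its highest rim height (87 mm above the table), axes as station. The block is clamped where someone left it: up to 4 mm off in x, 4 off in y and 0 to 15 mm lower, all unmeasured: go by feel. Side force on the tapered tip shows the way to shift; home is felt as a hard stop. A push under 18 N passes the plunger; over 30 N is damage.
- plunger (a joint): Travel in m of the holder's spring plunger (red knob on the block's -y side; blunt 6 mm brass nose in the hole, 22 mm below the rim, pushing to +y). 0: at rest, nose 4 mm from the hole's axis; 0.0015 to 0.004: riding on the post's full diameter; under 0.0013: snapped into the groove. Spring 5 N at 0, 9 N at 0.003. Needs no touching.
- comb: Bystander of the same make and size as the scraper, but with an ORANGE grip and a toothed blade, in the rack's other place. Origin and axes as for the scraper. Leave it there.
- rack: Fixed white block, 60 x 200 x 70 mm, with two loose parking holes (20 diameter, 62 deep) at y = +65 and -65 mm. Origin: centre of its underside.
- cake: Round cream cake, 140 diameter, 70 tall, on the turntable's centre (near side 80 mm from the nominal holder axis, top at height 128). Origin: centre of its underside. Not to be touched.
- jar: Bystander: amber jar with a white lid, 60 diameter, 100 tall. Origin: centre of its underside.
- knife: Bystander: spatula about 200 mm long lying on the table.

How it is judged:
By the outcome, as a careful person would: the job done as asked, in the order asked, and still so for the second after the job is handed in, with the robot touching nothing.
It also fails if it takes over 72 s, if anything falls off the work surface, if the arm or the gripper's body presses on something with over 40 N, if the wrist force passes 120 N, or if a joint passes its speed limit or range.

## Robot

A 6-joint arm with a two-finger parallel gripper is mounted at the origin on the work surface. World frame = base frame: x ahead of the robot, y to its left, z up, the work surface at z = 0. Lengths are in mm, angles in rad, forces in N, time in s.
With the tool pointing down it reaches from about 300 to 775 mm from the base axis. Payload 14.6 kg.
Tool frame: the origin (TCP) lies at the very end of the fingers, on their centre line; the grasp point (between the pads) lies 19 mm behind it (grip_point_offset is the distance from the TCP to the grasp point, in mm); z points along the fingers, y is the line along which they close (so a half turn about z gives the same grasp; the last joint's range is limited). The gripper opens to 94 mm and grips with 3 to 60 N. Pads are 16 mm wide; open, the fingers measure 119 mm over their backs; the gripper's body (75 mm by 177 mm) begins 78 mm behind the grasp point.
Start: joints at [1.167, 0.3, 1.521, -0, 1.321, -0.067], TCP at [181.755, 519.09, 205.446] pointing down, gripper open.
Joint ranges: [-3.03, 3.03], [-0.79, 2.21], [0.23, 2.52], [-1.04, 4.18], [0, 3.07], [-2.55, 2.55]. Speed limits (rad/s): [2.22, 2.22, 2.57, 3.14, 3.14, 3.14].

## Interface

Orientations are given as [roll, pitch, yaw] about the fixed x, y, z axes, in that order (R = Rz(yaw) Ry(pitch) Rx(roll)).
In Python, from cell import read_state, camera, camera_info, sign_off, grip_point_offset gives the robot as it stands.
- The arm moves only by the shell command python3 -m handwheel 'ROWS' [FORCE]. ROWS is text: rows parted by semicolons, each of 5 numbers parted by spaces: the shift along the world's x, y, z in units of 40 mm (1.0 is 40 mm), then the turn about the world's z in units of 5 degrees (1.0 is 5 degrees), then the closure, from 0 (fully open) to 1 (shut). In form: dx dy dz yaw gripper; .... A call has 1 to 12 rows; each row shifts and turns the commanded pose from where the row before left it; what a row does not reach is not made up. A row lasts 1/12 s, in which the tool goes at most 41.7 mm and 7.16 degrees, less where a joint would pass 70% of its speed; a pose out of reach is approached as far as the arm can. A call is refused whole if a number of a shift passes 1 or a number of a turn 1, either way. A call with a gripper value outside its range is refused whole. The fingers move at their own pace and stop on an object; FORCE is the grip in N (left out, the last holds). Time passes only in rows, so rows that do not move let the fingers close. It gives the time, the measured TCP pose, the force, the opening and the grip force at its end, in the units of the state.
- read_state(): the state, without advancing time (a new reading comes with each control period).
- camera(name): name is "side" or "top"; returns (picture, depth): 400x640x3 uint8, red, green, blue; 400x640 float32, mm along the optical axis (not along the pixel's ray), 0 where there is no reading.
- camera_info(name): a dict with "intrinsics" (3x3 intrinsics, pixels), "world_from_camera" (4x4, takes a point from camera to world coordinates). Camera axes: x right, y down, z forward; pixel columns grow to the right and rows downward; lengths in mm; the calibration is good to about 2 mm. A picture is of the moment at which its call begins. camera_info takes no time and is no camera call.
- sign_off(): hands the job in; it is judged then, once.
The state is a dict: "clock": time; "joints": joint angles; "qd": joint speeds; "effort": joint torques, N m; "eef_pos": TCP position; "eef_rot": TCP orientation; "wrist_force": force on the tool from outside, world axes, zero at the start; "moment": the same for the moment, N m; "finger_gap": finger opening in mm; "finger_force": force on a finger pad.
Only numpy, scipy, OpenCV 4.12 (cv2) and the standard library are available. Lean on these libraries where they do the work, as an engineer would, in place of code of your own. Each camera call takes 0.05 s, during which the arm holds its last target. There are 200 camera calls.

## Working session

There is one attempt and no reset: what is moved stays moved. The work goes in short steps, Python scripts to look and compute and a shell command to move; the robot and the scene stay as the last step left them, time stands still between calls to the robot, and variables do not carry over. Pictures are saved under pics/ and viewed, at most 10 in all, crops included, and the job is handed in when it is done.

```bash
ls; mkdir -p pics
cat > h.py <<'E'
import numpy as np,cv2
from cell import *
def snap(n,tag):
    im,d=camera(n); cv2.imwrite(f'pics/{tag}.png',im[:,:,::-1]); np.savez(f'{tag}.npz',im=im,d=d); return im,d
def pts(n,d):
    I=camera_info(n);K=np.array(I['intrinsics']);T=np.array(I['world_from_camera'])
    v,u=np.mgrid[:d.shape[0],:d.shape[1]]
    p=np.stack([(u-K[0,2])/K[0,0]*d,(v-K[1,2])/K[1,1]*d,d],-1)
    return p@T[:3,:3].T+T[:3,3]
E
python3 - <<'E'
from h import *
for n in('top','side'):
    snap(n,n+'0'); print(n,np.round(camera_info(n)['world_from_camera'],3).tolist(),np.array(camera_info(n)['intrinsics']).tolist())
print(read_state(),grip_point_offset)
E
```

```text
pics
top [[0.098, -0.97, 0.222, 333.737], [-0.995, -0.095, 0.024, -22.241], [-0.002, -0.223, -0.975, 1042.611], [0.0, 0.0, 0.0, 1.0]] [[373.58771962726456, 0.0, 320.4121493947571], [0.0, 373.58771962726456, 201.93202114400592], [0.0, 0.0, 1.0]]
side [[-0.984, -0.108, 0.141, 445.522], [-0.177, 0.636, -0.751, 593.149], [-0.009, -0.764, -0.645, 587.61], [0.0, 0.0, 0.0, 1.0]] [[399.9631420611722, 0.0, 323.13426679779855], [0.0, 399.9631420611722, 200.03743253541836], [0.0, 0.0, 1.0]]
{'clock': 0.1, 'joints': array([ 1.16741217e+00,  3.00401714e-01,  1.52153425e+00, -1.97554215e-06,
        1.32070692e+00, -6.66097653e-02]), 'qd': array([ 6.97871251e-04, -4.85968918e-04, -2.82486418e-03, -1.26014462e-04,
       -8.94880998e-04,  4.72020330e-05]), 'effort': array([ 2.08671430e-03, -5.32648766e+01, -3.53277862e+01,  7.09647755e-02,
        2.35229154e-02, -9.40340601e-05]), 'eef_pos': array([181.65666121, 518.87593841, 204.94420345]), 'eef_rot': array([-3.14054463e+00, -6.79943051e-05,  2.80481871e+00]), 'wrist_force': array([0.34215321, 0.1299634 , 0.02788494]), 'moment': array([ 0.01272636, -0.00159053, -0.02613257]), 'finger_force': 0.0, 'finger_gap': 93.70689146044857} 18.8
```

View pics/top0.png

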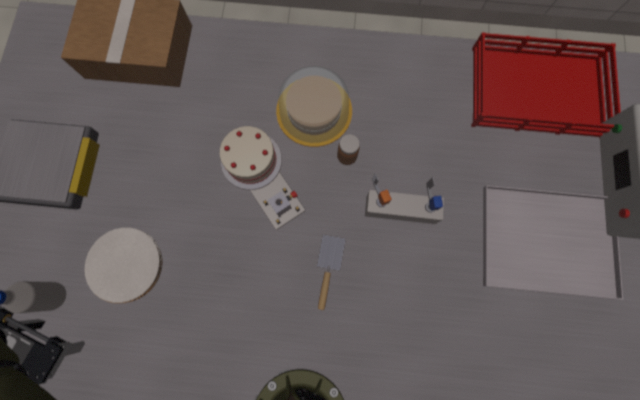

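View pics/side0.png

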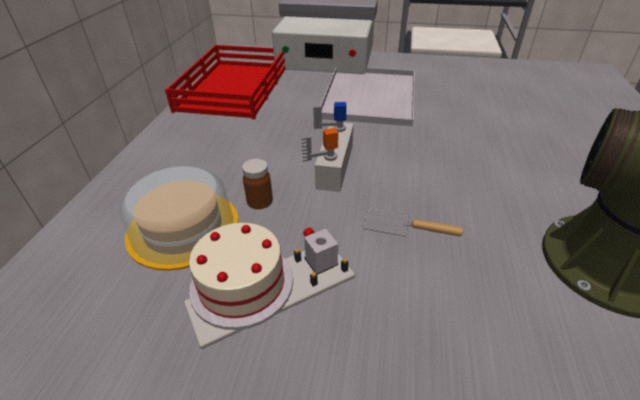

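The top view shows the blue grip at (436,203), the orange grip at (385,198), the cake at (247,153) and the holder near (283,208), with its red knob at (294,194). The side view shows the blue grip at (340,111) and the holder hole at (321,240).

Run:
```python
from h import *
for n,t in(('top','top0'),('side','side0')):
    z=np.load(t+'.npz');im,d=z['im'].astype(int),z['d'];P=pts(n,d);r,g,b=im[...,0],im[...,1],im[...,2]
    x,y=P[...,0],P[...,1];H=P[...,2];ok=d>0
    near=ok&(x>250)&(x<700)&(y<450)&(y>-450)
    def rep(k,m):
        q=P[m]; 
        if len(q): print(n,k,len(q),'med',np.median(q,0).round(1),'min',q.min(0).round(),'max',q.max(0).round())
    blue=near&(b>r+60)&(b>g+40)&(H>60); rep('blue',blue); rep('bluetop',blue&(H>np.percentile(H[blue],80)-4) if blue.any() else blue)
    orr=near&(r>180)&(g>60)&(g<130)&(b<80)&(H>70); rep('orange',orr)
    bx,by=np.median(x[blue]),np.median(y[blue])
    bl=near&(np.hypot(x-bx,y-by)>40)&(np.hypot(x-bx,y-by)<75)&(H>85)&(H<150)&~blue; rep('blade',bl)
    cake=near&(r>200)&(g>190)&(b>150)&(H>115)&(H<140)
    rep('cake',cake)
    (c,rad)=cv2.minEnclosingCircle(P[cake][:,:2].astype(np.float32)); print('cakecirc',c,rad)
    cx,cy=c
    white=near&(H>5)&(H<18)&(np.hypot(x-cx,y-cy)<280)&(np.hypot(x-cx,y-cy)>90)&(r>150); rep('plate',white)
    R=cv2.minAreaRect(P[white][:,:2].astype(np.float32));print(R)
    blk=near&(H>66)&(H<95)&(np.hypot(x-cx,y-cy)>95)&(np.hypot(x-cx,y-cy)<200)&(abs(r-b)<40);rep('block',blk)
    if blk.sum()>5:print(cv2.minAreaRect(P[blk][:,:2].astype(np.float32)))
    knob=near&(r>140)&(g<60)&(b<70)&(np.hypot(x-cx,y-cy)>95)&(np.hypot(x-cx,y-cy)<220)&(H>20);rep('knob',knob)
    rk=near&(H>60)&(H<76)&(np.hypot(x-bx,y-by)<190)&(r>120);rep('rack',rk);print(cv2.minAreaRect(P[rk][:,:2].astype(np.float32)))
for n in('top','side'):
    im=cv2.imread(f'pics/{n}0.png')
    u,v=((230,145),(270,225))[0] if n=='top' else (270,225)
    c=[cv2.resize(im[v:v+85,u:u+100],None,fx=4,fy=4,interpolation=2),cv2.resize(im[150:235,355:455] if n=='top' else im[85:170,295:395],None,fx=4,fy=4,interpolation=2)]
    globals()[n]=np.hstack(c)
cv2.imwrite('pics/c0.png',cv2.resize(np.vstack([top,side]),(706,600)))
```

```text
top blue 63 med [ 569.  -288.2  139.8] min [ 557. -298.  135.] max [ 580. -280.  144.]
top bluetop 61 med [ 569.  -287.9  139.9] min [ 557. -298.  137.] max [ 580. -280.  144.]
top blade 66 med [ 622.1 -277.9  109.9] min [ 610. -283.   88.] max [ 634. -275.  134.]
cakecirc (0.0, 0.0) 0.0
((0.0, 0.0), (0.0, 0.0), 0.0)
top rack 1116 med [ 565.  -222.5   68.8] min [ 541. -323.   63.] max [ 601. -126.   74.]
((571.1021728515625, -224.52899169921875), (197.4696502685547, 58.40531539916992), 89.1428451538086)
side blue 182 med [ 566.4 -281.   129.9] min [ 554. -303.  105.] max [ 581. -275.  143.]
side bluetop 63 med [ 566.6 -286.4  140.9] min [ 554. -303.  137.] max [ 581. -278.  143.]
side orange 44 med [ 570.5 -160.6  141.1] min [ 557. -292.   71.] max [ 587. -147.  143.]
side blade 153 med [ 620.3 -278.9  108.4] min [ 608. -287.   85.] max [ 630. -274.  134.]
side cake 3331 med [650.  211.2 128.2] min [591. 138. 125.] max [700. 273. 131.]
cakecirc (657.2652587890625, 205.59239196777344) 67.5650863647461
side plate 1232 med [559.2 136.5  12.2] min [481.  78.   9.] max [700. 301.  16.]
((619.1263427734375, 173.1053466796875), (287.7110595703125, 99.13613891601562), 40.12689971923828)
side block 614 med [539.7 115.7  79.1] min [510.  82.  66.] max [571. 143.  83.]
((540.906982421875, 111.10042572021484), (45.3568000793457, 46.15880584716797), 39.7995491027832)
side knob 37 med [572.1  76.6  66.5] min [565.  67.  63.] max [580.  85.  68.]
side rack 580 med [ 554.  -194.1   70.4] min [ 536. -328.   67.] max [ 611. -125.   76.]
((575.0292358398438, -226.6893310546875), (202.85140991210938, 73.59471130371094), 88.68063354492188)
```

View pics/c0.png

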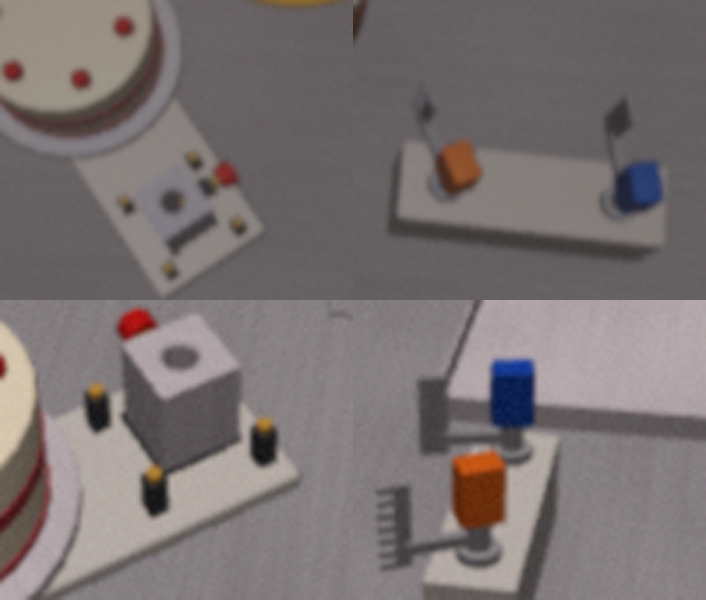

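The enlarged crops put the hole at about px (279.0,201.7) in the top image and (321.3,240.6) in the side image. The blade points roughly along +x. I'll refine these while starting the approach.

```bash
python3 - <<'E'
from h import *
B=[]
for n in('top','side'):
    z=np.load(n+'0.npz');im,d=z['im'].astype(int),z['d'];P=pts(n,d);x,y,H=P[...,0],P[...,1],P[...,2]
    m=(d>0)&(x>606)&(x<640)&(y>-300)&(y<-262)&(H>85)&(H<140); q=P[m][:,:2];c=q.mean(0);w=np.linalg.svd(q-c,full_matrices=False)[2][0]
    print(n,'blade',c,np.degrees(np.arctan2(w[1],w[0]))%180,'dir from grip',np.degrees(np.arctan2(c[1]+287,c[0]-567.5)))
    bl=(d>0)&(np.hypot(x-541,y-111)<45)&(H>70)&(H<95);print('rim',np.percentile(H[bl],[25,50,75,95]))
for zz in(78,82,87):
  for n,u,v in(('top',279,201.7),('side',321.3,240.6)):
    I=camera_info(n);K=np.array(I['intrinsics']);T=np.array(I['world_from_camera'])
    r=T[:3,:3]@np.linalg.inv(K)@[u,v,1];t=T[:3,3];print(zz,n,(t+r*(zz-t[2])/r[2]).round(1))
E
python3 -m handwheel '.3 -.63 .1 -.95 0;.3 -.63 .1 -.95 0;.3 -.63 .1 -.95 0;.3 -.63 .1 -.95 0;.3 -.63 .1 -.95 0;.3 -.63 .1 -.95 0;.3 -.63 .1 -.95 0;.3 -.63 .1 -.95 0;.3 -.63 .1 -.95 0;.3 -.63 .1 -.95 0;.3 -.63 .1 -.95 0;.3 -.63 .1 -.95 0'
python3 -m handwheel '.3 -.63 0 -.95 0;.3 -.63 0 -.95 0;.3 -.63 0 -.95 0;.3 -.63 0 -.95 0;.3 -.63 0 -.95 0;.3 -.63 0 -.95 0;.3 -.63 0 -.95 0;.3 -.63 0 -.95 0;.3 -.63 0 -.95 0;.3 -.63 0 -.95 0'
```

```text
top blade [ 621.52990319 -278.37982384] 11.932831992696379 dir from grip 9.064830673066142
rim [77.12430195 78.40217164 79.67242417 81.37045544]
side blade [ 620.61864128 -278.99376131] 11.205472746790832 dir from grip 8.571314391793488
rim [77.77669441 79.32308096 80.14136511 81.03154244]
78 top [542.9 110.8  78. ]
78 side [540.8 109.   78. ]
82 top [542.1 110.3  82. ]
82 side [540.  112.8  82. ]
87 top [541.  109.6  87. ]
87 side [539.1 117.6  87. ]
clock: 1.1
eef_pos: [325.9, 215.4, 253.5]
eef_rot: [-3.141, 0.0, 1.806]
wrist_force: [0.9, 0.6, -0.1]
finger_gap: 94.1
finger_force: 0.0
clock: 1.93
eef_pos: [446.0, -36.7, 253.3]
eef_rot: [-3.141, 0.0, 0.977]
wrist_force: [0.2, 0.5, 0.5]
finger_gap: 93.7
finger_force: 0.0
```

```bash
python3 -m handwheel '.3 -.63 -.2 -.92 0;.3 -.63 -.2 -.92 0;.3 -.63 -.2 -.92 0;.3 -.63 -.2 -.92 0;.3 -.63 -.2 -.92 0;.3 -.63 -.2 -.92 0;.3 -.63 -.2 -.92 0;.3 -.63 -.2 -.92 0;.3 -.63 -.2 -.92 0;.34 -.63 -.2 -.92 0;0 0 0 0 0;0 0 0 0 0'
```

```text
clock: 2.93
eef_pos: [567.0, -288.0, 171.8]
eef_rot: [-3.14, 0.002, 0.177]
wrist_force: [-0.3, -0.7, -0.4]
finger_gap: 94.1
finger_force: 0.0
```

```bash
python3 -m handwheel '0 0 -.4 0 0;0 0 -.4 0 0;0 0 -.4 0 0;0 0 -.4 0 0;0 0 -.18 0 0;0 0 0 0 0.3;0 0 0 0 0.5;0 0 0 0 0.6;0 0 0 0 0.65;0 0 0 0 0.7;0 0 0 0 .72' 45
python3 -m handwheel '0 0 0 0 0.75;0 0 0 0 0.8;0 0 0 0 0.85;0 0 0 0 .9;0 0 0 0 1;0 0 0 0 1;0 0 0 0 1;0 0 0 0 1' 45
```

```text
clock: 3.85
eef_pos: [567.5, -287.4, 102.8]
eef_rot: [3.141, -0.001, 0.178]
wrist_force: [-0.1, -0.3, 0.5]
finger_gap: 57.6
finger_force: 0.0
clock: 4.52
eef_pos: [567.5, -288.2, 102.3]
eef_rot: [3.14, -0.001, 0.178]
wrist_force: [1.0, -5.3, -1.9]
finger_gap: 21.9
finger_force: 44.9
```

```bash
python3 -m handwheel '0 0 .1 0 1;0 0 .3 0 1;0 0 .4 0 1;0 0 .4 0 1;0 0 .4 0 1;0 0 .4 0 1;0 0 .5 0 1;0 0 .5 0 1;0 0 .5 0 1;0 0 .25 0 1;0 0 0 0 1;0 0 0 0 1'
python3 -m handwheel '0 .2 0 0 1;-.06 .5 0 .5 1;-.06 .8 0 .5 1;-.06 .9 0 .5 1;-.06 .9 0 .5 1;-.06 .9 0 .5 1;-.06 .9 0 .5 1;-.06 .9 0 .5 1;-.06 .9 0 .5 1;-.06 .9 0 .5 1;-.06 .9 0 .5 1;-.06 .6 0 .5 1'
python3 -m handwheel '0 .4 0 .48 1;0 .15 0 .5 1;0 0 0 0 1;0 0 0 0 1;0 0 0 0 1;0 0 0 0 1'
python3 - <<'E'
from h import *
snap('side','side1');snap('top','top1')
print(read_state()['eef_pos'],read_state()['eef_rot'],read_state()['wrist_force'])
E
```

```text
clock: 5.52
eef_pos: [567.2, -287.2, 251.4]
eef_rot: [-3.141, 0.001, 0.178]
wrist_force: [-0.4, -0.0, -3.5]
finger_gap: 21.8
finger_force: 45.0
clock: 6.52
eef_pos: [539.7, 87.9, 250.9]
eef_rot: [-3.14, 0.001, 0.662]
wrist_force: [-0.3, -1.0, -1.9]
finger_gap: 21.7
finger_force: 45.0
clock: 7.02
eef_pos: [540.9, 106.1, 251.9]
eef_rot: [-3.141, 0.0, 0.742]
wrist_force: [-0.2, -0.2, -2.9]
finger_gap: 21.8
finger_force: 45.0
[540.96092595 106.14110874 252.11453419] [-3.14145544e+00  1.34019123e-04  7.42079546e-01] [ 0.08246735 -0.53511273 -2.77314599]
```

View pics/side1.png

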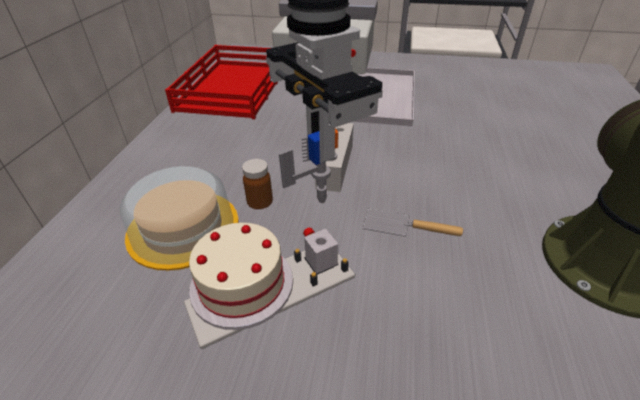

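The side view shows the scraper hanging upright, with its tip at about (322,200) and its blade at about (288,168). The holder hole is at (321,240). Now I'll measure the blade's direction and the post's axis relative to the TCP.

Run:
```python
from h import *
s=np.array([540.96,106.14]);
z=np.load('side1.npz');d=z['d'];P=pts('side',d)
u=np.array([np.cos(.742),np.sin(.742)])
x,y,H=P[...,0],P[...,1],P[...,2];L=(x-s[0])*u[0]+(y-s[1])*u[1]
m=(d>0)&(L>43)&(L<72)&(H>220)&(H<290)&(np.hypot(x-s[0],y-s[1])<80)
v,c=np.where(m);print('px',c.min(),c.max(),v.min(),v.max())
q=P[m][:,:2];k=q.mean(0);w=np.linalg.svd(q-k,full_matrices=False)[2][0]
print('blade n',m.sum(),k,'dir',np.degrees(np.arctan2(*(k-s)[::-1])),'pca',np.degrees(np.arctan2(w[1],w[0]))%180,'H',P[m][:,2].min(),P[m][:,2].max(),'L',L[m].min(),L[m].max())
# rod below the collar: surface points, by height
for lo in range(160,250,6):
    m=(d>0)&(np.hypot(x-s[0],y-s[1])<25)&(H>=lo)&(H<lo+6)
    if m.sum()>2:print(lo,m.sum(),np.median(P[m],0).round(1),P[m][:,0].min().round(1),P[m][:,0].max().round(1))
C=np.array(camera_info('side')['world_from_camera'])[:3,3]; vd=(np.array([541,106])-C[:2]);print('viewdir',vd/np.linalg.norm(vd))
```

```text
px 279 297 150 188
blade n 504 [581.16992744 144.79191164] dir 43.868196331592515 pca 40.08767946380396 H 221.92628755339751 282.89477010249414 L 43.08946667519068 66.63461046895333
166 12 [538.3 109.7 168.6] 534.0 543.3
172 22 [538.7 111.3 175.2] 532.1 547.0
178 29 [537.7 111.1 181.1] 532.0 546.6
184 28 [538.6 111.3 186.8] 532.1 546.8
190 46 [538.6 110.1 194. ] 532.2 547.2
196 13 [539.6 108.8 197.3] 533.7 546.1
202 26 [537.8 111.6 205.4] 532.2 545.6
208 29 [537.7 111.9 210.6] 532.2 545.7
214 7 [536.  112.3 214.7] 525.9 545.2
220 52 [538.8 118.2 222.9] 525.7 552.8
226 113 [534.9 113.4 228.1] 525.5 556.1
232 57 [544.4 114.6 235.4] 532.9 556.2
238 73 [548.4 114.5 240.1] 533.0 560.1
244 16 [537.4 113.9 246. ] 533.1 555.2
viewdir [ 0.19233471 -0.98132938]
```

```bash
python3 -m handwheel '.015 .13 0 -.48 1;0 0 -.2 0 1;0 0 -.3 0 1;0 0 -.3 0 1;0 0 -.3 0 1;0 0 -.3 0 1;0 0 -.3 0 1;0 0 -.15 0 1;0 0 -.1 0 1;0 0 0 0 1;0 0 0 0 1;0 0 0 0 1'
python3 - <<'E'
from h import *
im,d=snap('side','side2');a,_=snap('top','top2')
cv2.imwrite('pics/c2.png',cv2.resize(np.hstack([im[185:285,250:370],a[150:250,225:345]])[:,:,::-1],None,fx=3.3,fy=3.3,interpolation=2))
s=read_state();print(s['eef_pos'],s['eef_rot'],s['wrist_force'],s['moment'])
E
```

```text
clock: 8.12
eef_pos: [541.8, 111.9, 174.9]
eef_rot: [3.141, -0.001, 0.702]
wrist_force: [0.3, 0.2, -2.9]
finger_gap: 22.1
finger_force: 45.0
[541.76786949 111.9294402  174.79428803] [ 3.14111589e+00 -7.81273448e-04  7.01816786e-01] [ 0.70205912  0.37964938 -1.69517262] [-0.08140037  0.11654502  0.04427123]
```

View pics/c2.png

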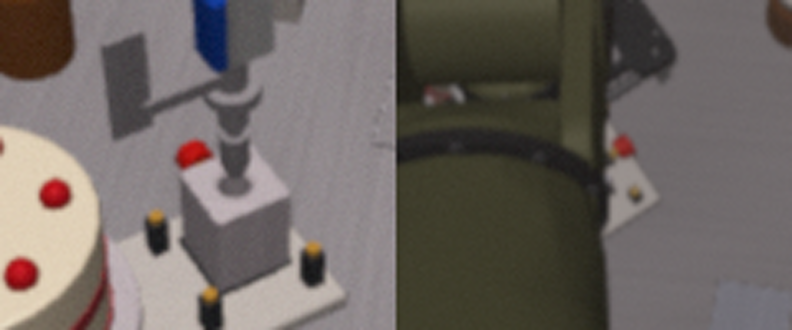

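The crop shows the tip at about (235,186), right over the hole, with the top camera's view blocked by the arm. Next I'll lower it by feel.

```bash
python3 -m handwheel '0 0 -.05 0 1;0 0 -.05 0 1;0 0 -.05 0 1;0 0 -.05 0 1;0 0 0 0 1;0 0 0 0 1'
python3 -m handwheel '0 0 -.025 0 1;0 0 -.025 0 1;0 0 -.025 0 1;0 0 0 0 1;0 0 0 0 1'
```

```text
clock: 8.72
eef_pos: [541.5, 111.9, 166.1]
eef_rot: [-3.141, 0.0, 0.702]
wrist_force: [-0.1, -0.1, -2.6]
finger_gap: 21.8
finger_force: 45.0
clock: 9.13
eef_pos: [541.5, 111.9, 163.2]
eef_rot: [-3.141, 0.0, 0.702]
wrist_force: [0.9, -0.2, -2.1]
finger_gap: 21.7
finger_force: 45.0
```

```bash
python3 -m handwheel '0 0 -.025 0 1;0 0 -.025 0 1;0 0 0 0 1;0 0 0 0 1'
python3 -m handwheel '0 0 -.025 0 1;0 0 -.025 0 1;0 0 0 0 1;0 0 0 0 1'
```

```text
clock: 9.47
eef_pos: [541.5, 111.9, 161.2]
eef_rot: [-3.141, 0.0, 0.702]
wrist_force: [-0.7, -0.3, -3.0]
finger_gap: 21.8
finger_force: 45.0
clock: 9.8
eef_pos: [541.5, 111.9, 159.2]
eef_rot: [-3.141, 0.0, 0.702]
wrist_force: [0.6, -0.6, -4.0]
finger_gap: 22.2
finger_force: 45.0
```

```bash
python3 -m handwheel '0 0 -.025 0 1;0 0 -.025 0 1;0 0 0 0 1;0 0 0 0 1'
python3 -m handwheel '0 0 -.025 0 1;0 0 0 0 1;0 0 0 0 1'
python3 -m handwheel '0 0 -.025 0 1;0 0 0 0 1;0 0 0 0 1'
```

```text
clock: 10.13
eef_pos: [541.6, 111.9, 157.2]
eef_rot: [-3.142, 0.0, 0.702]
wrist_force: [-1.3, -0.1, -2.9]
finger_gap: 21.6
finger_force: 45.0
clock: 10.38
eef_pos: [541.6, 111.9, 156.2]
eef_rot: [-3.142, 0.0, 0.702]
wrist_force: [0.4, -0.8, -2.9]
finger_gap: 21.4
finger_force: 45.0
clock: 10.63
eef_pos: [541.6, 111.9, 155.2]
eef_rot: [-3.142, 0.0, 0.702]
wrist_force: [0.2, -0.4, -3.4]
finger_gap: 21.9
finger_force: 45.0
```

```bash
python3 -m handwheel '0 0 -.025 0 1;0 0 -.025 0 1;0 0 -.025 0 1;0 0 0 0 1;0 0 0 0 1'
python3 -m handwheel '0 0 -.025 0 1;0 0 -.025 0 1;0 0 0 0 1;0 0 0 0 1'
python3 -m handwheel '0 0 -.025 0 1;0 0 0 0 1;0 0 0 0 1'
```

```text
clock: 11.05
eef_pos: [541.6, 111.9, 152.2]
eef_rot: [-3.142, -0.0, 0.702]
wrist_force: [0.4, -0.6, -2.8]
finger_gap: 21.7
finger_force: 45.0
clock: 11.38
eef_pos: [541.5, 111.9, 150.2]
eef_rot: [-3.142, 0.0, 0.702]
wrist_force: [0.7, 0.6, -4.1]
finger_gap: 21.7
finger_force: 45.0
clock: 11.63
eef_pos: [541.5, 111.9, 149.2]
eef_rot: [-3.142, 0.0, 0.702]
wrist_force: [0.3, -0.6, -2.9]
finger_gap: 21.7
finger_force: 45.0
```

Free so far. The plunger nose comes next, so I'll take fine steps.

```bash
for i in 1; do :; done
python3 -m handwheel '0 0 -.025 0 1;0 0 0 0 1;0 0 0 0 1'
python3 -m handwheel '0 0 -.02 0 1;0 0 0 0 1;0 0 0 0 1'
python3 -m handwheel '0 0 -.02 0 1;0 0 0 0 1;0 0 0 0 1'
```

```text
clock: 11.88
eef_pos: [541.6, 111.9, 148.2]
eef_rot: [3.142, -0.0, 0.702]
wrist_force: [0.5, 0.5, -3.4]
finger_gap: 21.5
finger_force: 45.0
clock: 12.13
eef_pos: [541.5, 111.9, 147.4]
eef_rot: [-3.142, 0.0, 0.702]
wrist_force: [0.7, 0.5, -3.6]
finger_gap: 21.9
finger_force: 45.0
clock: 12.38
eef_pos: [541.5, 111.9, 146.6]
eef_rot: [-3.142, 0.0, 0.702]
wrist_force: [0.9, 0.3, -3.9]
finger_gap: 21.7
finger_force: 45.0
```

```bash
python3 -m handwheel '0 0 -.02 0 1;0 0 -.02 0 1;0 0 0 0 1;0 0 0 0 1'
python3 -m handwheel '0 0 -.02 0 1;0 0 0 0 1;0 0 0 0 1'
python3 -m handwheel '0 0 -.02 0 1;0 0 0 0 1;0 0 0 0 1'
```

```text
clock: 12.72
eef_pos: [541.5, 112.0, 145.0]
eef_rot: [-3.141, -0.0, 0.702]
wrist_force: [-0.2, 1.5, -3.1]
finger_gap: 21.5
finger_force: 45.0
clock: 12.97
eef_pos: [541.6, 112.0, 144.3]
eef_rot: [-3.141, -0.0, 0.702]
wrist_force: [-0.3, 2.3, -0.5]
finger_gap: 21.6
finger_force: 45.0
clock: 13.22
eef_pos: [541.6, 112.0, 143.5]
eef_rot: [-3.142, -0.0, 0.702]
wrist_force: [0.2, 2.4, 1.4]
finger_gap: 21.9
finger_force: 45.0
```

```bash
python3 -m handwheel '0 0 -.02 0 1;0 0 -.02 0 1;0 0 0 0 1;0 0 0 0 1'
python3 -m handwheel '0 0 -.02 0 1;0 0 -.02 0 1;0 0 0 0 1;0 0 0 0 1'
python3 -m handwheel '0 0 -.02 0 1;0 0 -.02 0 1;0 0 0 0 1;0 0 0 0 1'
```

```text
clock: 13.55
eef_pos: [541.6, 112.0, 141.9]
eef_rot: [3.142, -0.0, 0.702]
wrist_force: [-1.4, 3.5, 3.3]
finger_gap: 21.7
finger_force: 45.0
clock: 13.88
eef_pos: [541.6, 112.0, 140.3]
eef_rot: [-3.142, -0.0, 0.702]
wrist_force: [-0.9, 3.2, 2.9]
finger_gap: 21.8
finger_force: 45.0
clock: 14.22
eef_pos: [541.6, 111.9, 138.7]
eef_rot: [3.142, -0.0, 0.702]
wrist_force: [-0.0, 3.3, 3.7]
finger_gap: 21.8
finger_force: 45.0
```

```bash
python3 -m handwheel '0 0 -.025 0 1;0 0 -.025 0 1;0 0 -.025 0 1;0 0 0 0 1'
python3 -m handwheel '0 0 -.025 0 1;0 0 -.025 0 1;0 0 -.025 0 1;0 0 -.025 0 1;0 0 0 0 1'
python3 -m handwheel '0 0 -.025 0 1;0 0 -.025 0 1;0 0 -.025 0 1;0 0 -.025 0 1;0 0 0 0 1'
```

```text
clock: 14.55
eef_pos: [541.6, 112.0, 135.4]
eef_rot: [-3.141, -0.0, 0.702]
wrist_force: [0.9, 3.1, 0.3]
finger_gap: 21.5
finger_force: 45.0
clock: 14.97
eef_pos: [541.5, 111.9, 131.3]
eef_rot: [-3.141, 0.0, 0.702]
wrist_force: [-0.1, 5.2, -0.0]
finger_gap: 21.5
finger_force: 45.0
clock: 15.38
eef_pos: [541.5, 111.9, 127.4]
eef_rot: [-3.141, 0.0, 0.702]
wrist_force: [1.0, 3.9, 0.9]
finger_gap: 21.9
finger_force: 45.0
```

```bash
python3 -m handwheel '0 0 -.025 0 1;0 0 -.025 0 1;0 0 -.025 0 1;0 0 -.025 0 1;0 0 0 0 1'
python3 -m handwheel '0 0 -.025 0 1;0 0 -.025 0 1;0 0 -.025 0 1;0 0 -.025 0 1;0 0 0 0 1'
python3 -m handwheel '0 0 -.025 0 1;0 0 -.025 0 1;0 0 -.025 0 1;0 0 0 0 1'
```

```text
clock: 15.8
eef_pos: [541.5, 111.9, 123.2]
eef_rot: [-3.141, 0.0, 0.702]
wrist_force: [0.8, 3.3, -0.8]
finger_gap: 21.6
finger_force: 45.0
clock: 16.22
eef_pos: [541.5, 111.9, 119.4]
eef_rot: [-3.142, 0.0, 0.702]
wrist_force: [0.8, 4.0, 0.8]
finger_gap: 21.8
finger_force: 45.0
clock: 16.55
eef_pos: [541.5, 111.9, 116.4]
eef_rot: [-3.142, 0.0, 0.702]
wrist_force: [1.4, 3.3, 1.2]
finger_gap: 21.9
finger_force: 45.0
```

Home should come at TCP z ≈ 110–113, so I'm switching to 0.6 mm steps.

```bash
python3 -m handwheel '0 0 -.015 0 1;0 0 0 0 1;0 0 -.015 0 1;0 0 0 0 1;0 0 0 0 1'
python3 -m handwheel '0 0 -.015 0 1;0 0 0 0 1;0 0 0 0 1'
python3 -m handwheel '0 0 -.015 0 1;0 0 0 0 1;0 0 0 0 1'
```

```text
clock: 16.97
eef_pos: [541.5, 111.9, 115.3]
eef_rot: [-3.142, 0.0, 0.702]
wrist_force: [0.9, 3.6, -0.2]
finger_gap: 21.7
finger_force: 45.0
clock: 17.22
eef_pos: [541.5, 111.9, 114.8]
eef_rot: [-3.142, 0.0, 0.702]
wrist_force: [0.1, 3.1, 1.3]
finger_gap: 21.5
finger_force: 45.0
clock: 17.47
eef_pos: [541.4, 111.6, 113.4]
eef_rot: [-3.142, 0.001, 0.702]
wrist_force: [3.7, 2.0, -10.3]
finger_gap: 21.6
finger_force: 45.0
```

Snapped: the plunger is pulling the post down. Now the last bit to the hard stop.

```bash
python3 -m handwheel '0 0 -.01 0 1;0 0 0 0 1;0 0 0 0 1'
python3 -m handwheel '0 0 -.01 0 1;0 0 0 0 1;0 0 0 0 1'
```

```text
clock: 17.72
eef_pos: [541.4, 111.6, 113.2]
eef_rot: [-3.141, 0.001, 0.702]
wrist_force: [4.0, 0.2, -13.0]
finger_gap: 21.7
finger_force: 45.0
clock: 17.97
eef_pos: [541.4, 111.7, 113.2]
eef_rot: [3.142, 0.001, 0.702]
wrist_force: [3.0, -1.6, -11.8]
finger_gap: 21.7
finger_force: 45.0
```

```bash
python3 -m handwheel '0 0 -.01 0 1;0 0 0 0 1;0 0 0 0 1;0 0 0 0 1'
python3 -m handwheel '0 0 -.01 0 1;0 0 0 0 1;0 0 0 0 1;0 0 0 0 1'
```

```text
clock: 18.3
eef_pos: [541.5, 111.7, 113.0]
eef_rot: [3.141, 0.0, 0.702]
wrist_force: [2.7, -2.9, -9.9]
finger_gap: 21.7
finger_force: 45.0
clock: 18.63
eef_pos: [541.6, 111.9, 112.8]
eef_rot: [3.142, -0.0, 0.702]
wrist_force: [1.7, -1.9, -6.0]
finger_gap: 22.2
finger_force: 45.0
```

```bash
python3 -m handwheel '0 0 -.01 0 1;0 0 0 0 1;0 0 0 0 1;0 0 0 0 1'
python3 -m handwheel '0 0 -.01 0 1;0 0 0 0 1;0 0 0 0 1;0 0 0 0 1'
```

```text
clock: 18.97
eef_pos: [541.6, 112.0, 112.4]
eef_rot: [-3.142, -0.0, 0.702]
wrist_force: [0.5, -0.3, -3.7]
finger_gap: 21.8
finger_force: 45.0
clock: 19.3
eef_pos: [541.6, 112.0, 112.0]
eef_rot: [3.142, -0.0, 0.702]
wrist_force: [-0.4, 0.4, -2.3]
finger_gap: 21.8
finger_force: 45.0
```

```bash
python3 -m handwheel '0 0 -.01 0 1;0 0 0 0 1;0 0 0 0 1;0 0 0 0 1'
python3 -m handwheel '0 0 -.008 0 1;0 0 0 0 1;0 0 0 0 1;0 0 0 0 1'
```

```text
clock: 19.63
eef_pos: [541.6, 111.9, 111.6]
eef_rot: [3.142, -0.0, 0.702]
wrist_force: [1.1, -0.4, -0.7]
finger_gap: 22.0
finger_force: 45.0
clock: 19.97
eef_pos: [541.7, 111.9, 111.5]
eef_rot: [3.141, -0.001, 0.702]
wrist_force: [-0.9, 0.4, 4.9]
finger_gap: 21.7
finger_force: 45.0
```

Contact is rising. One more small press to confirm it's a hard stop.

```bash
python3 -m handwheel '0 0 -.006 0 1;0 0 0 0 1;0 0 0 0 1;0 0 0 0 1'
python3 - <<'E'
from h import *
im,d=snap('side','side3')
cv2.imwrite('pics/c3.png',cv2.resize(im[150:290,230:400,::-1],None,fx=4,fy=4,interpolation=2))
P=pts('side',d);s=np.array([541.6,112])
x,y,H=P[...,0],P[...,1],P[...,2];a=np.radians(40.2);L=(x-s[0])*np.cos(a)+(y-s[1])*np.sin(a)
m=(d>0)&(L>44)&(L<68)&(abs(-(x-s[0])*np.sin(a)+(y-s[1])*np.cos(a))<10)&(H>90)&(H<140)
q=P[m][:,:2];k=q.mean(0);w=np.linalg.svd(q-k,full_matrices=False)[2][0]
print(m.sum(),k,np.degrees(np.arctan2(*(k-s)[::-1])),np.degrees(np.arctan2(w[1],w[0])),read_state()['wrist_force'])
E
```

```text
clock: 20.3
eef_pos: [541.8, 112.0, 111.4]
eef_rot: [3.141, -0.001, 0.702]
wrist_force: [-1.9, 0.7, 7.2]
finger_gap: 21.6
finger_force: 45.0
271 [583.34128824 148.92914216] 41.49966882547316 37.484062900962094 [-1.55225651  0.80839168  7.43310965]
```

View pics/c3.png

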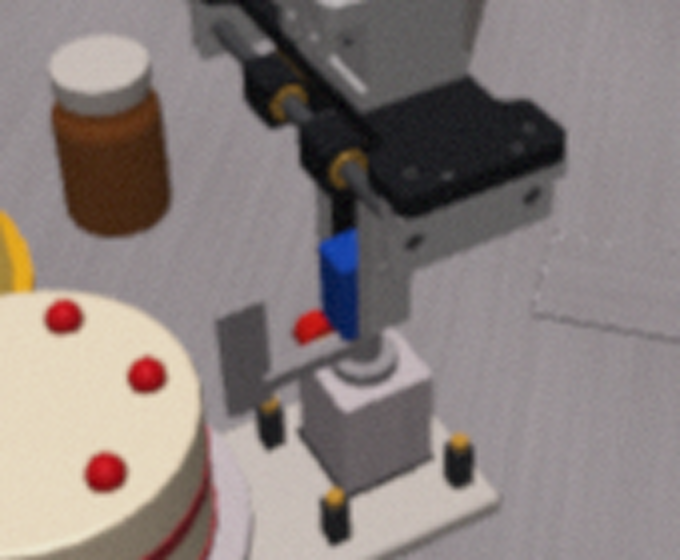

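The crop shows the collar resting on the block top at about (365,360) and the blade pointing at the cake without touching it. Its yaw matches the station's to within measurement error. I'll release and retreat.

```bash
python3 -m handwheel '0 0 0 0 .75;0 0 0 0 .7;0 0 0 0 .6;0 0 0 0 .5;0 0 0 0 .4;0 0 0 0 .4;0 0 0 0 .4;0 0 0 0 .4;0 0 0 0 .4;0 0 0 0 .4'
python3 -m handwheel '0 0 .2 0 .4;0 0 .4 0 .4;0 0 .5 0 .4;0 0 .6 0 .4;0 0 .6 0 .4;0 0 .6 0 .4;0 0 .6 0 .4;-.3 -.5 .2 0 .4;-.4 -.8 0 0 .4;-.4 -.8 0 0 .4;-.4 -.8 0 0 .4;-.3 -.5 0 0 .4'
python3 -m handwheel '-.4 -.8 0 0 .4;-.4 -.8 0 0 .4;-.4 -.8 0 0 .4;-.2 -.4 0 0 .4;0 0 0 0 .4;0 0 0 0 .4;0 0 0 0 .4'
python3 - <<'E'
from h import *
im,d=snap('side','side4');t,_=snap('top','top4')
cv2.imwrite('pics/c4.png',cv2.resize(np.hstack([im[180:290,230:360],t[130:240,215:345]])[:,:,::-1],None,fx=3,fy=3,interpolation=2))
P=pts('side',d);s=np.array([541.6,112])
x,y,H=P[...,0],P[...,1],P[...,2];a=np.radians(40.2);L=(x-s[0])*np.cos(a)+(y-s[1])*np.sin(a)
m=(d>0)&(L>44)&(L<68)&(abs(-(x-s[0])*np.sin(a)+(y-s[1])*np.cos(a))<10)&(H>95)&(H<145)
q=P[m][:,:2];k=q.mean(0);w=np.linalg.svd(q-k,full_matrices=False)[2][0]
r,b=im[...,0].astype(int),im[...,2].astype(int);g=(b>r+60)&(np.hypot(x-s[0],y-s[1])<40)&(d>0)
print(m.sum(),k,np.degrees(np.arctan2(w[1],w[0])),'grip',np.median(P[g],0),'ztop',np.percentile(H[g],97))
E
```

```text
clock: 21.18
eef_pos: [541.6, 111.9, 110.9]
eef_rot: [3.142, -0.0, 0.702]
wrist_force: [-0.5, -0.2, 0.1]
finger_gap: 56.3
finger_force: 0.0
clock: 22.18
eef_pos: [468.2, -26.1, 259.6]
eef_rot: [3.141, -0.0, 0.701]
wrist_force: [0.1, -0.5, 0.0]
finger_gap: 56.3
finger_force: 0.0
clock: 22.77
eef_pos: [413.8, -135.6, 259.3]
eef_rot: [3.141, -0.0, 0.702]
wrist_force: [0.5, 0.3, 0.1]
finger_gap: 56.4
finger_force: 0.0
278 [582.91492964 148.5401908 ] 38.290909624757504 grip [539.29563564 119.26464723 144.26266882] ztop 151.61683651759827
```

View pics/c4.png

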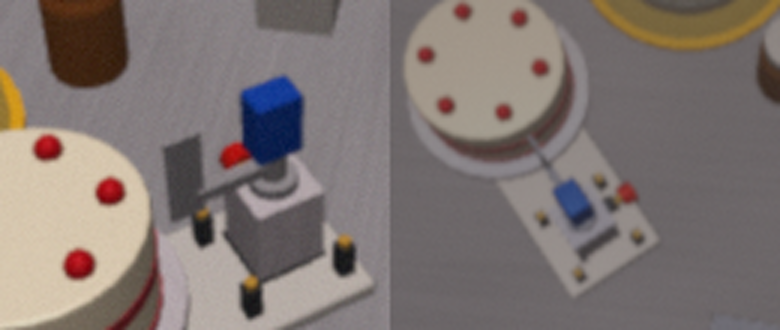

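The crop shows the scraper standing free and upright. Its collar is on the block and its blade lies along the plate's axis towards the cake, not touching it.

```bash
python3 -c "
from cell import *
print(sign_off())"
```

```text
the job is handed in; nothing more can be done
None
```

The blue scraper is in the holder: the plunger snap and then the collar's hard stop were both felt, at roughly 10 N. The blade points at the cake without touching it, the gripper is clear, and the job was handed in at about 23 s.

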